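# Draw a stereoscope lens plate down evenly with its four wing nuts

### The arm

A 6-joint arm with a two-finger parallel gripper is mounted at the origin on the work surface. World frame = base frame: x ahead of the robot, y to its left, z up, the work surface at z = 0. Lengths are in m, angles in rad, forces in N, time in s.
With the tool pointing down it reaches from about 0.35 to 0.725 m from the base axis. Payload 6 kg.
Tool frame: the origin (TCP) lies at the very end of the fingers, on their centre line; the grasp point (between the pads) lies 19 mm behind it; z points along the fingers, y is the line along which they close (so a half turn about z gives the same grasp; the last joint's range is limited). The gripper opens to 85 mm and grips with 20 to 120 N. Pads are 22 mm wide; open, the fingers measure 114 mm over their backs; the gripper's body (76 mm by 85 mm) begins 54 mm behind the grasp point. The pads swing forward as they close: fully open they stand 13 mm farther back than shut.
Start: joints at [1.675, 0.04, 0.085, 0, -1.615, -0.334], TCP at [0.137, 0.584, 0.231] pointing down, gripper open.
Joint ranges: [-2.56, 2.56], [-1.29, 2.01], [-1.08, 1.49], [-3.29, 1.98], [-2.81, -0.18], [-2.99, 2.99]. Speed limits (rad/s): [2.57, 2.57, 3.01, 3.14, 3.14, 3.14].

### API

Orientations are given as [roll, pitch, yaw] about the fixed x, y, z axes, in that order (R = Rz(yaw) Ry(pitch) Rx(roll)).
In Python, from rig import arm gives the robot as it stands. The module is installed in compiled form; this text tells all that it offers.
- The arm moves only by the shell command python3 -m crank 'ROWS' [FORCE]. ROWS is JSON, a list that holds one entry, the list of rows, each a list of 7 numbers: the shift along the world's x, y, z in mm, then the turn, a rotation vector about the world's x, y, z in rad, then the opening, from 0 (shut) to 1 (fully open). In form: [[[tx, ty, tz, rx, ry, rz, hand], ...]]. A call has 1 to 12 rows; each row is the pose to reach, as a shift and turn from the pose commanded when the call began; what a row does not reach only later rows make up. A row lasts 1/12 s, in which the tool goes at most 41.7 mm and 7.16 degrees, less where a joint would pass 70% of its speed; a pose out of reach is approached as far as the arm can. A call with a gripper value outside its range is refused whole. The fingers move at their own pace and stop on an object; FORCE is the grip in N (left out, the last holds). Time passes only in rows, so rows that repeat a pose let the fingers close. It gives the time, the measured TCP pose, the force, the opening and the grip force at its end, in the units of the state.
- arm.get_obs(): the state, without advancing time (a new reading comes with each control period).
- arm.capture(name): name is "side" or "top" or "wrist"; returns the picture (480x640x3 uint8, blue, green, red); there is no depth.
- arm.calibration(name): a dict with "camera_matrix" (3x3 intrinsics, pixels), "extrinsics" (4x4, takes a point from world to camera coordinates). Camera axes: x right, y up, looking along -z (the intrinsics and any distortion apply to the point x, -y, -z); pixel columns grow to the right and rows downward; lengths in m; the calibration is good to about 2 mm. A picture is of the moment at which its call begins: read the wrist's pose just before it. calibration takes no time and is no camera call; for the wrist camera it gives the pose at the moment of the call.
- arm.close_job(): hands the job in; it is judged then, once.
The state is a dict: "clock": time; "joints": joint angles; "joint_velocities": joint speeds; "joint_efforts": joint torques, N m; "tcp_pos": TCP position; "tool_rot": TCP orientation; "wrist_force": force on the tool from outside, world axes, zero at the start; "ft_torque": the same for the moment, N m; "width": finger opening in m; "grip_force": force on a finger pad.
Only numpy, scipy, OpenCV 4.12 (cv2) and the standard library are available. Lean on these libraries where they do the work, as an engineer would, in place of code of your own. Each camera call takes 0.05 s, during which the arm holds its last target. There are 200 camera calls.

### The job

The brass lens plate of the stereoscope still stands proud on its cork light seal, with its four wing nuts only spun on loosely. Tighten each nut clockwise by about half a turn, in cross order (one nut, then the one diagonally opposite, then the other two), until by feel it has pulled the plate firmly onto its seat, and go no further, or its stud will tear loose in the mahogany. Leave the nuts free at the end and do not disturb the tools and parts lying around.

Things in the scene. Friction and masses are not known exactly. Their poses are not given: they have to be found in the camera images.
- viewer: Mahogany stereoscope body, 144 (x) x 206 (y) mm, its lens face up, 82 mm over the table; fixed in a plywood cradle 170 x 270 mm with end blocks 62 mm high. Origin: centre of the cradle's underside, on the table; z up.
- plate: Brass lens plate, 128 (x) x 192 (y) x 6 mm, on the viewer, with two bayonet rings 42 mm across, 12 mm high, at y = +32 and -32 mm. Origin: centre of its underside, about 86 mm over the table; axes as the viewer's. It floats on a springy seal about 0.3 mm above a seat boss round each stud and moves only up, down and in tilt. A nut's clamping force is the force between nut and plate.
- nut_a: Steel wing nut on an 8 mm stud at x -46, y +78 mm of the plate, opposite nut C. Origin: centre of its underside on the stud axis, 0.1 to 0.8 mm above the plate; z up, x along the wing marked red. Hub 18 mm across, 14 mm high; two wings along +x and -x, 8 mm thick, 52 mm over their tips, 12 to 26 mm over the origin out there. Tightens clockwise from above, sinking 2.5 mm a turn.
- nut_b: Like nut A, at x -46, y -78 mm of the plate, opposite nut D. How far each nut stands from firm differs and cannot be seen: it comes firm after 0.36 to 0.63 turn from its start. Its wings can be pinched, or pushed round with shut fingers circling the stud at about 30 mm. It stays where it is left.
- nut_c: Like nut A, at x 46, y -78 mm of the plate, opposite nut A. Each nut turns at 0.04 to 0.11 N m while it runs down and squeezes the seal; then the plate is metal to metal on its seat, the nut stops turning and is firm. 0.2 to 0.4 N m is ample to know it.
- nut_d: Like nut A, at x 46, y 78 mm of the plate, opposite nut B. A firm nut clamps the plate with 12 to 13 N (11 N less for each radian short of that).
- stud_a (a joint): Angle (rad, clockwise from above) by which the stud of nut A has turned in the wood: 0 at the start and to stay there. It gives way only if nut A, already firm, is forced with over 0.8 N m.
- stud_b (a joint): Angle (rad, clockwise from above) by which the stud of nut B has turned in the wood: 0 at the start and to stay there. It gives way only if nut B, already firm, is forced with over 0.8 N m.
- stud_c (a joint): Angle (rad, clockwise from above) by which the stud of nut C has turned in the wood: 0 at the start and to stay there. It gives way only if nut C, already firm, is forced with over 0.8 N m.
- stud_d (a joint): Angle (rad, clockwise from above) by which the stud of nut D has turned in the wood: 0 at the start and to stay there. It gives way only if nut D, already firm, is forced with over 0.8 N m.
- jig: Copper alignment jig, a loose base 70 x 50 x 6 mm with two upright blocks, 32 mm high in all. Origin: centre of its underside. Lies on the table beside the viewer, to be left alone.
- lens_blank: Loose green glass lens blank, a disc 44 mm across and 10 mm thick. Origin: centre of its underside. To be left alone.
- caliper: Loose boxwood caliper lying flat, beam 120 mm long along its y, jaws 50 mm out along its +x, 8 mm thick. Origin: underside at the middle of the beam. To be left alone.
- lens_tube: Loose brass lens tube standing upright, 40 mm across and 46 mm high. Origin: centre of its underside. To be left alone.

How it is judged:
On the way, in this order (a step that is already met when the one before it is completed fails the run):
1. two diagonally opposite nuts are firm (each clamps the plate with over 9 N) while the other two are still slack (under 5 N) (((contact force between plate and nut_a above 9 N and contact force between plate and nut_c above 9 N and contact force between plate and nut_b below 5 N and contact force between plate and nut_d below 5 N) or (contact force between plate and nut_b above 9 N and contact force between plate and nut_d above 9 N and contact force between plate and nut_a below 5 N and contact force between plate and nut_c below 5 N))), for 0.2 s.
2. all four nuts are firm (over 9 N each) (contact force between plate and nut_a above 9 N and contact force between plate and nut_b above 9 N and contact force between plate and nut_c above 9 N and contact force between plate and nut_d above 9 N), for 0.2 s.
At the end, for the whole second after the job is handed in: All four nuts stand still and firm, each clamping the plate with over 9 N (within about a twentieth of a turn of where it stops), and the plate sits parallel to the viewer's face within 0.002 rad (all of step 2 and angle between the z axis of plate and the z axis of viewer, either way round below 0.002 rad and angular speed of each of nut_a, nut_b, nut_c, nut_d below 0.05 rad/s); the robot touches nothing.
It fails at once if a nut is forced: its stud turns in the mahogany by more than 0.15 rad (value of joint any of stud_a, stud_b, stud_c, stud_d above 0.15 rad).
It fails at once if the jig, the lens blank, the caliper or the lens tube is moved by more than 10 mm (distance of any of jig, lens_blank, caliper, lens_tube from where it was at the start of the episode above 0.01 m).
It also fails if it takes over 70 s, if anything falls off the work surface, if the arm or the gripper's body presses on something with over 40 N, if the wrist force passes 120 N, or if a joint passes its speed limit or range.

## Working session

There is one attempt and no reset: what is moved stays moved. The work goes in short steps, Python scripts to look and compute and a shell command to move; the robot and the scene stay as the last step left them, time stands still between calls to the robot, and variables do not carry over. Pictures are saved under pics/ and viewed, at most 12 in all, crops included, and the job is handed in when it is done.

```bash
mkdir -p pics
python3 - <<'E'
from rig import arm
import cv2
o=arm.get_obs();print(o)
for n in("top","side"):
    cv2.imwrite(f"pics/{n}0.png",arm.capture(n)); c=arm.calibration(n);print(n,c)
E
```

```text
{'clock': 0.0, 'joints': array([ 1.67470712e+00,  4.07996308e-02,  8.37989273e-02, -4.80538521e-04,
       -1.61551348e+00, -3.33684738e-01]), 'joint_velocities': array([-0.000229  , -0.00206774,  0.00081647, -0.00083042,  0.00101963,
        0.00064833]), 'joint_efforts': array([-1.35537789e-04, -3.68211043e+01,  3.47417629e+01,  6.93247274e+00,
       -5.32038772e-03,  7.35885635e-06]), 'tcp_pos': array([0.13650351, 0.58391813, 0.23027593]), 'tool_rot': array([ 3.13981231e+00, -1.09029654e-04, -2.29752775e-01]), 'wrist_force': array([-0.19948783,  0.13218913, -0.3787817 ]), 'ft_torque': array([ 0.05695608, -0.03267499, -0.07074881]), 'grip_force': 0.0, 'width': 0.08513964834945492}
top {'camera_matrix': array([[580.64959573,   0.        , 320.76939927],
       [  0.        , 580.64959573, 236.20859692],
       [  0.        ,   0.        ,   1.        ]]), 'extrinsics': array([[-0.01816228, -0.99981468, -0.00638243,  0.03774915],
       [ 0.99374788, -0.01875466,  0.11006097, -0.57132269],
       [-0.11016027, -0.00434357,  0.99390435, -1.07991593],
       [ 0.        ,  0.        ,  0.        ,  1.        ]])}
side {'camera_matrix': array([[601.98149548,   0.        , 316.89495133],
       [  0.        , 601.98149548, 247.64012296],
       [  0.        ,   0.        ,   1.        ]]), 'extrinsics': array([[ 0.99886121, -0.04216667,  0.02232176, -0.5724841 ],
       [ 0.00204589,  0.50528401,  0.86295069, -0.11420542],
       [-0.04766659, -0.8619223 ,  0.50479486, -1.00351316],
       [ 0.        ,  0.        ,  0.        ,  1.        ]])}
```

View pics/top0.png

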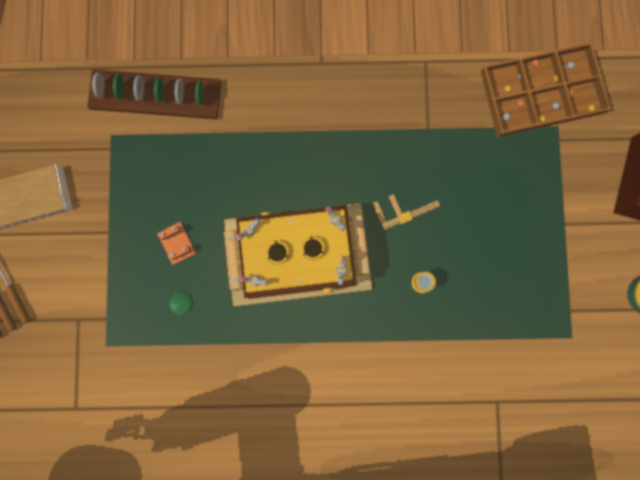

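The top view shows the viewer around pixel (296,250), with its long axis along world y. The nuts are near (250,230), (346,215), (342,268) and (258,282). I'll zoom in on it.

Run:
```python
import cv2
im=cv2.imread("pics/top0.png")[195:310,215:380]
cv2.imwrite("pics/top0c.png",cv2.resize(im,(792,552),interpolation=cv2.INTER_CUBIC))
```

```text
(no output)
```

View pics/top0c.png

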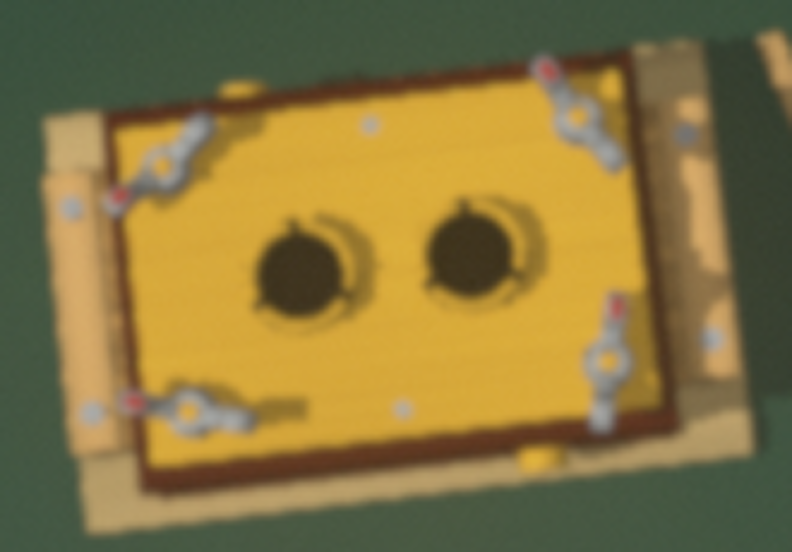

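View pics/side0.png

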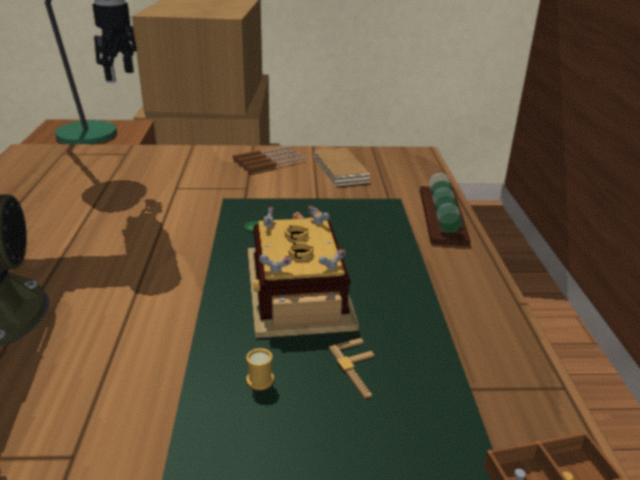

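The top crop shows these hub centres: TL (163,167), TR (577,118), BR (607,361), BL (190,411). The red tips are at (118,198), (545,70), (616,306) and (134,401). The side view confirms the V-shaped wings and that the tube and caliper are well clear. Next I'll localise the nuts and the plate.

```bash
cat > h.py <<'E'
import numpy as np, cv2
from scipy.optimize import least_squares
from rig import arm
def ray(cal,u,v,z):
    K=cal["camera_matrix"];E=np.array(cal["extrinsics"]);R=E[:3,:3];t=E[:3,3]
    d=R.T@np.array([(u-K[0,2])/K[0,0],-(v-K[1,2])/K[1,1],-1]);c=-R.T@t
    return c+d*(z-c[2])/d[2]
def proj(cal,P):
    K=cal["camera_matrix"];E=np.array(cal["extrinsics"]);p=E[:3,:3]@np.asarray(P,float)+E[:3,3]
    return np.array([K[0,2]+K[0,0]*p[0]/-p[2],K[1,2]-K[1,1]*p[1]/-p[2]])
L=np.array([[.046,.078],[.046,-.078],[-.046,-.078],[-.046,.078]]) #TL TR BR BL = D C B A if yaw small
def fit(H):
    def f(p):
        c,s=np.cos(p[2]),np.sin(p[2]); return (L@np.array([[c,s],[-s,c]])+p[:2]-H).ravel()
    r=least_squares(f,[*H.mean(0),0]);return r.x,r.fun.reshape(-1,2)
E
python3 - <<'E'
from h import *
cal=arm.calibration("top")
hub=[(163,167),(577,118),(607,361),(190,411)];tip=[(118,198),(545,70),(616,306),(134,401)]
px=lambda q:((q[0]+.5)/4.8-.5+215,(q[1]+.5)/4.8-.5+195)
H=np.array([ray(cal,*px(q),.1075)[:2] for q in hub]);T=np.array([ray(cal,*px(q),.118)[:2] for q in tip])
print(H.round(4),T.round(4));p,e=fit(H);print(p,e.round(4))
d=T-H;print(np.linalg.norm(d,axis=1),np.degrees(np.arctan2(d[:,1],d[:,0])))
c=arm.calibration("wrist");print(c); print(np.linalg.norm(H,axis=1))
E
```

```text
[[ 0.5782  0.1556]
 [ 0.5937  0.0012]
 [ 0.503  -0.008 ]
 [ 0.4874  0.146 ]] [[ 0.5657  0.1709]
 [ 0.6103  0.0128]
 [ 0.5225 -0.0114]
 [ 0.491   0.1652]]
[0.5405543  0.07369953 0.1009632 ] [[ 0.0003  0.0003]
 [ 0.0005 -0.0004]
 [-0.0003 -0.0005]
 [-0.0005  0.0006]]
[0.01972412 0.02033263 0.01981213 0.01951319] [129.30316237  35.0072791   -9.95825959  79.27386328]
{'camera_matrix': array([[389.41966192,   0.        , 317.07710289],
       [  0.        , 389.41966192, 233.22768301],
       [  0.        ,   0.        ,   1.        ]]), 'extrinsics': array([[-0.22734678, -0.97381211,  0.00184667,  0.59878571],
       [ 0.92396716, -0.2163081 , -0.31542906,  0.04111964],
       [ 0.30756809, -0.07000552,  0.94894736, -0.38070013],
       [ 0.        ,  0.        ,  0.        ,  1.        ]])}
[0.59876817 0.59366754 0.50303023 0.5087993 ]
```

```bash
python3 -m crank '[[[351,-438,-30,0,0,1.614,0.45],[351,-438,-30,0,0,1.614,0.45],[351,-438,-30,0,0,1.614,0.45],[351,-438,-30,0,0,1.614,0.45],[351,-438,-30,0,0,1.614,0.45],[351,-438,-30,0,0,1.614,0.45],[351,-438,-30,0,0,1.614,0.45],[351,-438,-30,0,0,1.614,0.45],[351,-438,-30,0,0,1.614,0.45],[351,-438,-30,0,0,1.614,0.45],[351,-438,-30,0,0,1.614,0.45],[351,-438,-30,0,0,1.614,0.45]]]' 20
```

```text
clock: 1.1
tcp_pos: [0.4277, 0.2215, 0.2063]
tool_rot: [-3.141, -0.0, 1.168]
wrist_force: [0.8, 0.6, 0.5]
width: 0.0382
grip_force: 0.0
```

```bash
python3 -m crank '[[[55,-68,-5,0,0,0.19,0.45],[55,-68,-5,0,0,0.19,0.45],[55,-68,-5,0,0,0.19,0.45],[55,-68,-5,0,0,0.19,0.45]]]'
python3 - <<'E'
from h import *
o=arm.get_obs();print(o["tcp_pos"],o["tool_rot"],o["joints"]);c=arm.calibration("wrist");cv2.imwrite("pics/w1.png",arm.capture("wrist"))
for P in([.4874,.146,.1075],[.491,.1652,.118]):print(proj(c,P))
E
```

```text
clock: 1.43
tcp_pos: [0.483, 0.1526, 0.2005]
tool_rot: [-3.14, 0.002, 1.348]
wrist_force: [-0.3, 0.4, 0.1]
width: 0.0383
grip_force: 0.0
[0.48298864 0.15256436 0.20047583] [-3.14044469e+00  1.66007606e-03  1.34778113e+00] [ 7.04418653e-01 -2.11282233e-01 -2.07015698e-01  7.73997216e-05
 -1.57707971e+00  2.21415826e+00]
[326.49196819 244.28776313]
[325.92408375 219.88276944]
```

View pics/w1.png

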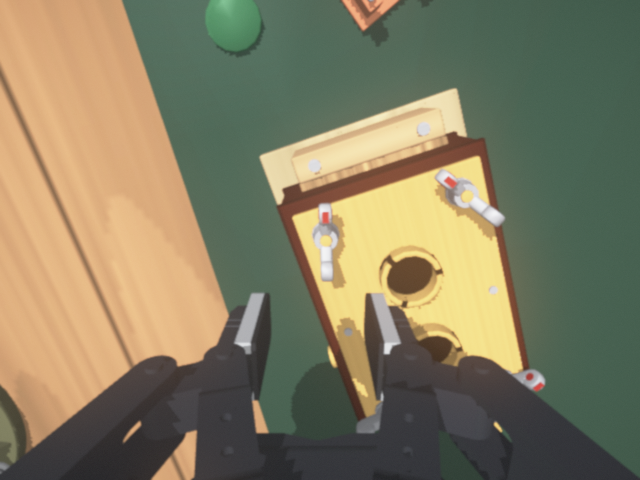

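The wrist view shows nut A with its hub at (326,240), the red tip at (325,215) and the other tip at (326,272). That is about 4 px (~2.5 mm) from the prediction along the wing. I'll centre over it and look from nearer.

```bash
python3 -m crank '[[[4,-6,-50,0,0,0.03,0.45],[4,-6,-50,0,0,0.03,0.45],[4,-6,-50,0,0,0.03,0.45],[4,-6,-50,0,0,0.03,0.45]]]'
python3 - <<'E'
from h import *
o=arm.get_obs();print(o["tcp_pos"],o["tool_rot"],o["ft_torque"]);c=arm.calibration("wrist");im=arm.capture("wrist")
for P in([.4874,.146,.1075],[.491,.1652,.118],[.4838,.1268,.118]):print(proj(c,P))
np.savez("c2.npz",**c)
cv2.imwrite("pics/w2.png",cv2.resize(im[170:370,220:440],None,fx=3,fy=3,interpolation=cv2.INTER_CUBIC))
E
```

```text
clock: 1.82
tcp_pos: [0.4857, 0.1496, 0.1521]
tool_rot: [3.141, 0.001, 1.382]
wrist_force: [1.1, 0.9, 0.4]
width: 0.0384
grip_force: 0.0
[0.4857101  0.1495587  0.15208712] [3.14146746e+00 9.82816045e-04 1.38224882e+00] [-0.00957939 -0.06265009 -0.03855071]
[321.96624032 272.09362573]
[322.2940502  243.99092401]
[322.17922173 315.2615001 ]
```

View pics/w2.png

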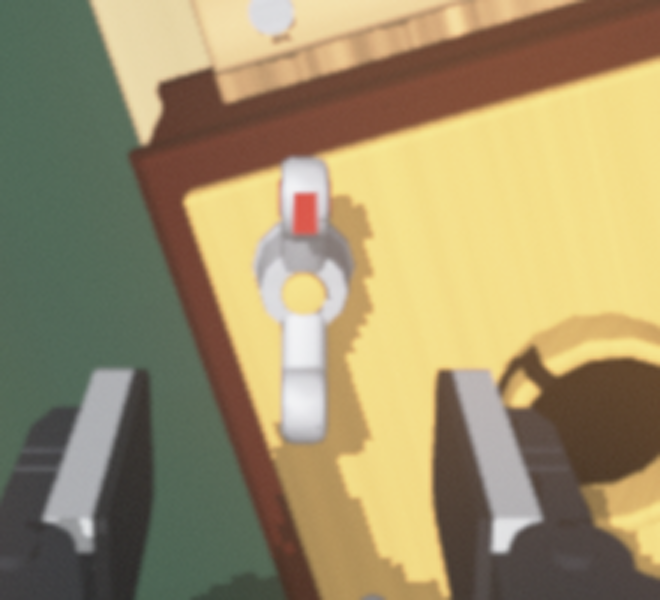

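Nut A's stud is at crop (304,294), i.e. image (321,268), laterally within 0.3 mm of the estimate. The inner wings slope up from the hub and the outer blocks stand higher. I'll straddle the hub at the lowest grip (20 N, which limits the torque) so the pad edges drive both wings.

```bash
python3 -m crank '[[[2,-2.5,-30,0,0,0,0.45],[2,-2.5,-51.5,0,0,0,0.45],[2,-2.5,-51.5,0,0,0,0.45],[2,-2.5,-51.5,0,0,0,0.15],[2,-2.5,-51.5,0,0,0,0.15],[2,-2.5,-51.5,0,0,0,0.15],[2,-2.5,-51.5,0,0,0,0.15]]]' 20
python3 -c "
from rig import arm
o=arm.get_obs();print(o['ft_torque'],o['tool_rot'],o['tcp_pos'])"
```

```text
clock: 2.45
tcp_pos: [0.4878, 0.1474, 0.1025]
tool_rot: [3.141, -0.001, 1.383]
wrist_force: [-6.3, 0.6, 2.5]
width: 0.0162
grip_force: 19.5
[0.28478569 2.33698841 0.01274868] [ 3.14140225e+00 -1.31302851e-03  1.38265115e+00] [0.48780134 0.14736556 0.10252902]
```

```bash
cat > t.sh <<'E'
python3 -c "
from rig import arm
o=arm.get_obs();print('T',o['ft_torque'].round(3),'yaw',o['tool_rot'][2].round(3),'z',o['tcp_pos'][2].round(4),'j6',o['joints'][5].round(3),'w',round(o['width'],4))"
E
python3 -m crank '[[[-1,0,-0.5,0,0,-0.12,0.15],[-1,0,-1,0,0,-0.24,0.15],[-1,0,-1,0,0,-0.36,0.15],[-1,0,-1,0,0,-0.48,0.15],[-1,0,-1,0,0,-0.48,0.15]]]'; sh t.sh
python3 -m crank '[[[0,0,0,0,0,-0.12,0.15],[0,0,0,0,0,-0.24,0.15],[0,0,-0.2,0,0,-0.36,0.15],[0,0,-0.2,0,0,-0.48,0.15],[0,0,-0.3,0,0,-0.6,0.15],[0,0,-0.3,0,0,-0.6,0.15]]]'; sh t.sh
python3 - <<'E'
from h import *
cv2.imwrite("pics/w3.png",cv2.resize(arm.capture("wrist")[200:400,200:460],None,fx=3,fy=3))
E
```

```text
clock: 2.87
tcp_pos: [0.4872, 0.1476, 0.1023]
tool_rot: [3.141, -0.003, 0.896]
wrist_force: [-7.3, 1.0, 4.3]
width: 0.0162
grip_force: 19.9
T [4.480e-01 2.398e+00 2.000e-03] yaw 0.896 z 0.1023 j6 1.777 w 0.0162
clock: 3.37
tcp_pos: [0.4868, 0.1482, 0.102]
tool_rot: [-3.139, -0.002, 0.297]
wrist_force: [-9.4, 3.9, 6.6]
width: 0.016
grip_force: 20.1
T [ 1.284  3.313 -0.041] yaw 0.297 z 0.102 j6 1.177 w 0.016
```

View pics/w3.png

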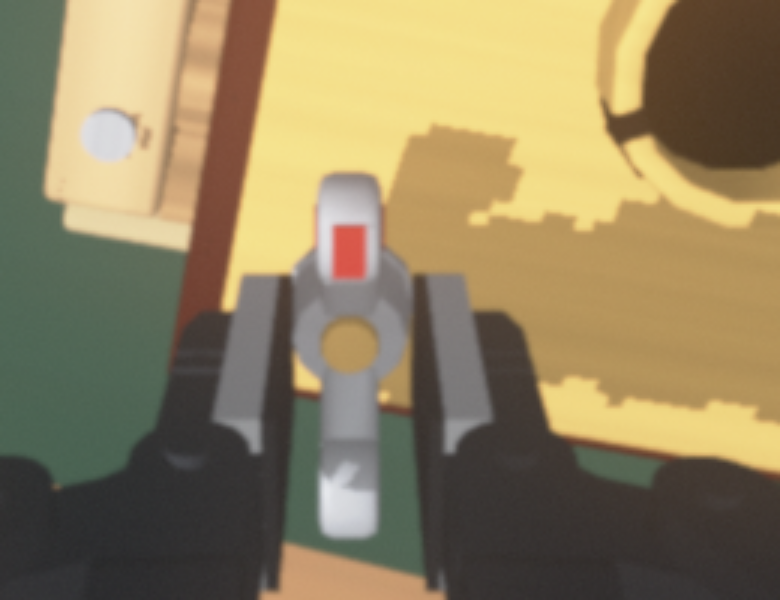

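The nut turned with the pads: wings aligned, stud at (350,345), red tip at (348,230). I'll continue.

```bash
python3 -m crank '[[[-1,0.7,0,0,0,-0.12,0.15],[-1,0.7,0,0,0,-0.24,0.15],[-1,0.7,0,0,0,-0.36,0.15],[-1,0.7,0,0,0,-0.48,0.15],[-1,0.7,0,0,0,-0.6,0.15],[-1,0.7,0,0,0,-0.72,0.15],[-1,0.7,0,0,0,-0.84,0.15],[-1,0.7,0,0,0,-0.96,0.15],[-1,0.7,0,0,0,-1.08,0.15],[-1,0.7,0,0,0,-1.08,0.15]]]'; sh t.sh
python3 -m crank '[[[0,0,-0.1,0,0,-0.08,0.15],[0,0,-0.1,0,0,-0.16,0.15],[0,0,-0.1,0,0,-0.16,0.15]]]'|grep wrist_f; sh t.sh
python3 -m crank '[[[0,0,-0.1,0,0,-0.08,0.15],[0,0,-0.1,0,0,-0.16,0.15],[0,0,-0.1,0,0,-0.16,0.15]]]'|grep wrist_f; sh t.sh
```

```text
clock: 4.25
tcp_pos: [0.4868, 0.1496, 0.102]
tool_rot: [-3.136, 0.001, -0.783]
wrist_force: [-4.6, 5.3, 2.0]
width: 0.0162
grip_force: 19.5
T [1.836 1.378 0.051] yaw -0.783 z 0.102 j6 0.095 w 0.0162
wrist_force: [-3.8, 5.7, 2.8]
T [2.002 1.318 0.062] yaw -0.941 z 0.102 j6 -0.063 w 0.0163
wrist_force: [-2.3, 5.9, 2.4]
T [ 2.083e+00  9.820e-01 -1.000e-03] yaw -1.101 z 0.102 j6 -0.223 w 0.0163
```

```bash
cat > t.sh <<'E'
python3 -c "
from rig import arm
o=arm.get_obs();t=o['ft_torque'];print('Tz',t[2].round(3),'F',o['wrist_force'].round(1),'yaw',o['tool_rot'][2].round(3),'pos',o['tcp_pos'].round(4),'j6',o['joints'][5].round(3),'w',round(o['width'],4),'t',round(o['clock'],2))
raise SystemExit(t[2]>.16)"
E
q='grep zzz'
python3 -m crank '[[[0,0.3,-0.1,0,0,-0.08,0.15],[0,0.5,-0.1,0,0,-0.16,0.15],[0,0.5,-0.1,0,0,-0.16,0.15]]]'|$q; sh t.sh &&
{ python3 -m crank '[[[0,0,-0.1,0,0,-0.08,0.15],[0,0,-0.1,0,0,-0.16,0.15],[0,0,-0.1,0,0,-0.16,0.15]]]'|$q; sh t.sh; } &&
{ python3 -m crank '[[[0,0,-0.1,0,0,-0.08,0.15],[0,0,-0.1,0,0,-0.16,0.15],[0,0,-0.1,0,0,-0.16,0.15]]]'|$q; sh t.sh; } &&
{ python3 -m crank '[[[0,0,-0.1,0,0,-0.08,0.15],[0,0,-0.1,0,0,-0.16,0.15],[0,0,-0.1,0,0,-0.16,0.15]]]'|$q; sh t.sh; }
```

```text
Tz 0.199 F [-2.3  4.8  2.6] yaw -1.26 pos [0.4873 0.15   0.1019] j6 -0.383 w 0.016 t 5.0True
```

```bash
python3 -m crank '[[[0,0,0,0,0,-0.06,0.15],[0,0,0,0,0,-0.06,0.15]]]'|grep zzz; sh t.sh
```

```text
Tz -0.015 F [-1.   3.3  5.5] yaw -1.318 pos [0.4876 0.1491 0.102 ] j6 -0.441 w 0.0163 t 5.17False
```

```bash
cat >> h.py <<'E'
def red(im):
    m=(im[...,2]>150)&(im[...,1]<110)&(im[...,0]<110); n,l,s,c=cv2.connectedComponentsWithStats(m.astype(np.uint8))
    k=[i for i in range(1,n) if s[i,4]>15]; return [(s[i,4],c[i].round(2).tolist()) for i in k]
E
cat > r.py <<'E'
from h import *
im=arm.capture("wrist");print(red(im[200:400,200:460]));cv2.imwrite("pics/last.png",im)
E
python3 - <<'E'
from h import *
a=cv2.imread("pics/w3.png");print(red(cv2.resize(a,(260,200),interpolation=cv2.INTER_AREA)))
E
python3 r.py; sh t.sh
```

```text
[(np.int32(144), [116.0, 83.5])]
[(np.int32(151), [110.16, 85.05])]
Tz 0.004 F [-2.1  3.8  7.3] yaw -1.316 pos [0.4876 0.1491 0.1019] j6 -0.438 w 0.0163 t 5.22False
```

```bash
python3 -m crank '[[[0,0,0,0,0,0,0.15],[0,0,0,0,0,-0.05,0.15]]]' 32|grep grip; sh t.sh
python3 -m crank '[[[0,0,0,0,0,-0.05,0.15]]]'|grep grip; sh t.sh
python3 r.py
```

```text
grip_force: 31.1
Tz 0.317 F [-1.2  3.2  7.1] yaw -1.364 pos [0.4876 0.1491 0.102 ] j6 -0.487 w 0.0146 t 5.38
grip_force: 31.1
Tz 0.364 F [-1.9  2.5  6.9] yaw -1.417 pos [0.4877 0.1491 0.102 ] j6 -0.539 w 0.015 t 5.47
[(np.int32(151), [105.52, 85.97])]True
True
```

Nut A is firm (0.36 N m, no longer turning). Next is C.

```bash
python3 -m crank '[[[0,0,0,0,0,0,0.45],[0,0,0,0,0,0,0.45],[0,0,30,0,0,0,0.45],[0,0,55,0,0,0.1,0.45],[20,-30,55,0,0,0.22,0.45],[40,-60,55,0,0,0.34,0.45],[60,-90,55,0,0,0.46,0.45],[80,-120,55,0,0,0.58,0.45],[107,-145.6,55,0,0,0.70,0.45],[107,-145.6,55,0,0,0.82,0.45],[107,-145.6,55,0,0,0.94,0.45],[107,-145.6,55,0,0,1.06,0.45]]]' 20 |grep zz
python3 -m crank '[[[0,0,0,0,0,0.12,0.45],[0,0,0,0,0,0.24,0.45],[0,0,0,0,0,0.36,0.45],[0,0,0,0,0,0.48,0.45],[0,0,0,0,0,0.6,0.45],[0,0,0,0,0,0.72,0.45],[0,0,0,0,0,0.84,0.45],[0,0,0,0,0,0.97,0.45],[0,0,0,0,0,0.97,0.45]]]'|grep zz; sh t.sh
python3 - <<'E'
from h import *
im=arm.capture("wrist");print(red(im));cv2.imwrite("pics/w4.png",im[150:400,160:500])
E
```

```text
Tz -0.033 F [ 0.1  0.1 -0.1] yaw 0.602 pos [0.5929 0.002  0.1532] j6 1.831 w 0.0382 t 7.27
[(np.int32(81), [316.63, 235.19]), (np.int32(34), [1.94, 289.09]), (np.int32(22), [263.95, 381.55])]False
```

View pics/w4.png

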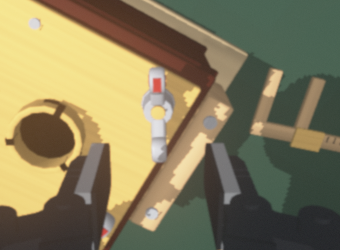

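In the hover view C's stud is at crop (158,113), with the wings along the tool, 2.5 mm ahead. That agrees with the corrected estimate (.5945,.0035). I'll descend and turn, easing z down as the nut sinks.

```bash
python3 -m crank '[[[2,1.4,-30,0,0,0,0.45],[2,1.4,-51,0,0,0,0.45],[2,1.4,-51,0,0,0,0.15],[2,1.4,-51,0,0,0,0.15],[2,1.4,-51,0,0,0,0.15],[2,1.4,-51,0,0,0,0.15]]]' 20|grep zz; sh t.sh
python3 r.py
python3 -m crank '[[[0,0,0,0,0,-0.12,0.15],[0,0,0,0,0,-0.24,0.15],[0,0,0,0,0,-0.36,0.15],[0,0,-0.2,0,0,-0.48,0.15],[0,0,-0.2,0,0,-0.6,0.15],[0,0,-0.3,0,0,-0.72,0.15],[0,0,-0.3,0,0,-0.84,0.15],[0,0,-0.3,0,0,-0.96,0.15],[0,0,-0.3,0,0,-0.96,0.15]]]'|grep zz; sh t.sh; python3 r.py
```

```text
Tz -0.019 F [  1.2  -4.9 -13.6] yaw 0.594 pos [0.594  0.0027 0.101 ] j6 1.823 w 0.0171 t 7.82
[]
Tz -0.018 F [  0.6  -1.8 -14.1] yaw -0.37 pos [0.594  0.0036 0.1006] j6 0.859 w 0.0171 t 8.62
[(np.int32(106), [115.3, 85.32])]False
False
```

```bash
q='grep zz'
python3 -m crank '[[[0,0,-0.8,0,0,-0.12,0.15],[0,0,-0.8,0,0,-0.24,0.15],[0,0,-0.8,0,0,-0.36,0.15],[0,0,-0.8,0,0,-0.48,0.15],[0,0,-1,0,0,-0.6,0.15],[0,0,-1,0,0,-0.72,0.15],[0,0,-1,0,0,-0.84,0.15],[0,0,-1,0,0,-0.96,0.15],[0,0,-1,0,0,-1.08,0.15],[0,0,-1,0,0,-1.08,0.15]]]'|$q; sh t.sh &&
{ python3 -m crank '[[[0,0,-0.1,0,0,-0.08,0.15],[0,0,-0.1,0,0,-0.16,0.15],[0,0,-0.1,0,0,-0.16,0.15]]]'|$q; sh t.sh; } &&
{ python3 -m crank '[[[0,0,-0.1,0,0,-0.08,0.15],[0,0,-0.1,0,0,-0.16,0.15],[0,0,-0.1,0,0,-0.16,0.15]]]'|$q; sh t.sh; } &&
{ python3 -m crank '[[[0,0,-0.1,0,0,-0.08,0.15],[0,0,-0.1,0,0,-0.16,0.15],[0,0,-0.1,0,0,-0.16,0.15]]]'|$q; sh t.sh; }; python3 r.py
```

```text
Tz 0.029 F [  2.6  -0.4 -14.1] yaw -1.445 pos [0.5949 0.0041 0.1003] j6 -0.217 w 0.0166 t 9.5
[]False
```

```bash
q='grep zz'; sed -i 's/SystemExit(t\[2\]>.16)/SystemExit(int(t[2]>.17))/' t.sh
sed -i 's/m=(im.*$/f=im.astype(int);m=(f[...,2]>70)\&(f[...,2]>2*f[...,1])\&(f[...,2]>2*f[...,0]); n,l,s,c=cv2.connectedComponentsWithStats(m.astype(np.uint8))/; ' h.py
sed -i 's/^    m=(im.*//' h.py; python3 r.py
python3 -m crank '[[[0,0,-0.3,0,0,-0.08,0.15],[0,0,-0.3,0,0,-0.16,0.15],[0,0,-0.3,0,0,-0.16,0.15]]]'|$q; sh t.sh &&
{ python3 -m crank '[[[0,0,-0.1,0,0,-0.08,0.15],[0,0,-0.1,0,0,-0.16,0.15],[0,0,-0.1,0,0,-0.16,0.15]]]'|$q; sh t.sh; } &&
{ python3 -m crank '[[[0,0,-0.1,0,0,-0.08,0.15],[0,0,-0.1,0,0,-0.16,0.15],[0,0,-0.1,0,0,-0.16,0.15]]]'|$q; sh t.sh; } &&
{ python3 -m crank '[[[0,0,-0.1,0,0,-0.08,0.15],[0,0,-0.1,0,0,-0.16,0.15],[0,0,-0.1,0,0,-0.16,0.15]]]'|$q; sh t.sh; }; python3 r.py
```

```text
[(np.int32(140), [115.82, 85.64])]
Tz -0.025 F [  3.2   1.4 -15.4] yaw -1.602 pos [0.595  0.004  0.1003] j6 -0.374 w 0.0169 t 9.85
Tz -0.052 F [  4.2   2.  -16.3] yaw -1.761 pos [0.5951 0.004  0.1003] j6 -0.533 w 0.017 t 10.1
Tz -0.021 F [  4.9   1.  -17.3] yaw -1.92 pos [0.5953 0.0039 0.1003] j6 -0.692 w 0.0169 t 10.35
Tz -0.006 F [  5.1   1.  -16.3] yaw -2.08 pos [0.5954 0.004  0.1005] j6 -0.852 w 0.0169 t 10.6
[(np.int32(142), [113.05, 84.66])]
```

```bash
q='grep zz'
python3 -m crank '[[[0,0,-0.5,0,0,-0.08,0.15],[0,0,-0.5,0,0,-0.16,0.15],[0,0,-0.5,0,0,-0.16,0.15]]]'|$q; sh t.sh &&
{ python3 -m crank '[[[0,0,-0.3,0,0,-0.08,0.15],[0,0,-0.3,0,0,-0.16,0.15],[0,0,-0.3,0,0,-0.16,0.15]]]'|$q; sh t.sh; }; python3 r.py
```

```text
Tz 0.028 F [  4.3   0.5 -12.3] yaw -2.24 pos [0.5955 0.0037 0.1007] j6 -1.012 w 0.0168 t 10.9
Tz 0.083 F [ 2.  -0.1 -9.8] yaw -2.4 pos [0.5954 0.0035 0.1009] j6 -1.172 w 0.0165 t 11.15
[(np.int32(146), [96.9, 88.86])]
```

```bash
q='grep zz'
python3 -m crank '[[[0,0,0,0,0,0,0.15],[0,0,0,0,0,-0.05,0.15]]]' 32|$q; sh t.sh ;python3 r.py
python3 -c "
import cv2
cv2.imwrite('pics/w5.png',cv2.resize(cv2.imread('pics/last.png')[200:400,200:460],None,fx=2,fy=2))"
```

```text
Tz 0.531 F [ 0.6 -0.2 -7.3] yaw -2.448 pos [0.5954 0.0035 0.1009] j6 -1.22 w 0.0158 t 11.37
[(np.int32(143), [95.2, 89.33])]
```

View pics/w5.png

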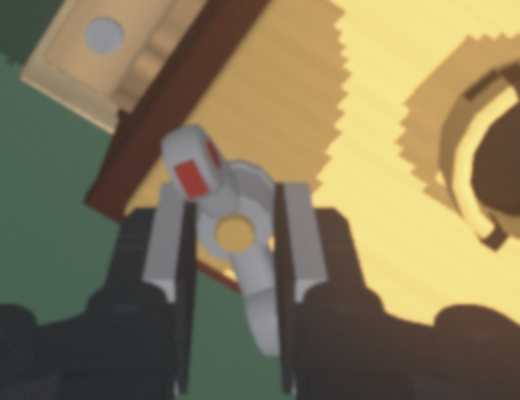

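C's wings now rest against the pads and the nut refused to turn at 0.53 N m, so it is firm. The view shows the stud at (235,235) and the red tip at (190,180). Release and go to B.

```bash
python3 -m crank '[[[0,0,0,0,0,0,0.45],[0,0,0,0,0,0,0.45],[0,0,30,0,0,0,0.45],[0,0,53,0,0,0.1,0.45],[-30,-3,53,0,0,0.22,0.45],[-60,-6,53,0,0,0.34,0.45],[-92.4,-9.3,53,0,0,0.46,0.45],[-92.4,-9.3,53,0,0,0.58,0.45],[-92.4,-9.3,53,0,0,0.70,0.45],[-92.4,-9.3,53,0,0,0.82,0.45],[-92.4,-9.3,53,0,0,0.94,0.45],[-92.4,-9.3,53,0,0,1.06,0.45]]]' 20 |grep zz
python3 -m crank '[[[0,0,0,0,0,0.12,0.45],[0,0,0,0,0,0.24,0.45],[0,0,0,0,0,0.36,0.45],[0,0,0,0,0,0.48,0.45],[0,0,0,0,0,0.6,0.45],[0,0,0,0,0,0.72,0.45],[0,0,0,0,0,0.84,0.45],[0,0,0,0,0,0.96,0.45],[0,0,0,0,0,1.08,0.45],[0,0,0,0,0,1.21,0.45],[0,0,0,0,0,1.21,0.45]]]'|grep zz; sh t.sh
python3 - <<'E'
from h import *
c=arm.calibration("wrist");im=arm.capture("wrist");print(red(im));cv2.imwrite("pics/w6.png",im[150:400,160:500])
for h in (cv2.imread("pics/w1.png"),):pass
print(proj(c,[.503,-.0058,.1065]),proj(c,[.4982,-.0058+.0,.1065]))
E
```

```text
Tz -0.02 F [-0.8  0.5  0.1] yaw -0.177 pos [ 0.5033 -0.0059  0.1547] j6 1.003 w 0.0384 t 13.33
[(np.int32(109), [302.37, 97.94]), (np.int32(54), [316.57, 237.39]), (np.int32(63), [65.43, 329.89])]
[316.12173539 265.01308961] [317.70573199 273.1790717 ]
```

View pics/w6.png

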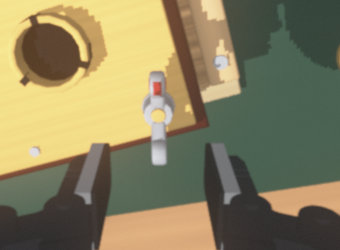

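B's stud is at (318,266), aligned to within 1 mm. I'll descend and turn.

```bash
q='grep zz'
python3 -m crank '[[[0.7,0,-30,0,0,0,0.45],[0.7,0,-52.5,0,0,0,0.45],[0.7,0,-52.5,0,0,0,0.15],[0.7,0,-52.5,0,0,0,0.15],[0.7,0,-52.5,0,0,0,0.15],[0.7,0,-52.5,0,0,0,0.15]]]' 20|$q; sh t.sh
python3 r.py
python3 -m crank '[[[0,0,0,0,0,-0.12,0.15],[0,0,0,0,0,-0.24,0.15],[0,0,-0.2,0,0,-0.36,0.15],[0,0,-0.2,0,0,-0.48,0.15],[0,0,-0.2,0,0,-0.6,0.15],[0,0,-0.3,0,0,-0.72,0.15],[0,0,-0.3,0,0,-0.84,0.15],[0,0,-0.4,0,0,-0.96,0.15],[0,0,-0.4,0,0,-1.08,0.15],[0,0,-0.4,0,0,-1.08,0.15]]]'|$q; sh t.sh; python3 r.py
```

```text
Tz -0.005 F [-2.  -1.7 -8.9] yaw -0.185 pos [ 0.5026 -0.006   0.0999] j6 0.996 w 0.0171 t 13.88
[(np.int32(127), [115.63, 87.77])]
Tz -0.031 F [ -0.5   0.4 -10.6] yaw -1.268 pos [ 0.5032 -0.0053  0.0995] j6 -0.087 w 0.0169 t 14.77
[(np.int32(142), [115.92, 87.53])]
```

```bash
q='grep zz'
python3 -m crank '[[[0,0,-0.2,0,0,-0.12,0.15],[0,0,-0.2,0,0,-0.24,0.15],[0,0,-0.4,0,0,-0.36,0.15],[0,0,-0.4,0,0,-0.48,0.15],[0,0,-0.4,0,0,-0.6,0.15],[0,0,-0.5,0,0,-0.72,0.15],[0,0,-0.5,0,0,-0.84,0.15],[0,0,-0.5,0,0,-0.96,0.15],[0,0,-0.5,0,0,-1.08,0.15],[0,0,-0.5,0,0,-1.08,0.15]]]'|$q; sh t.sh;python3 r.py
{ python3 -m crank '[[[0,0,-0.1,0,0,-0.08,0.15],[0,0,-0.1,0,0,-0.16,0.15]]]'|$q; sh t.sh; python3 r.py; }
{ python3 -m crank '[[[0,0,-0.1,0,0,-0.08,0.15],[0,0,-0.1,0,0,-0.16,0.15]]]'|$q; sh t.sh; python3 r.py;  }
```

```text
Tz -0.022 F [  4.7  -0.9 -13.6] yaw -2.344 pos [ 0.504  -0.0055  0.0992] j6 -1.163 w 0.0172 t 15.65
[(np.int32(151), [115.0, 87.11])]
Tz 0.055 F [  7.1  -1.3 -14.2] yaw -2.5 pos [ 0.5041 -0.0056  0.0992] j6 -1.319 w 0.0169 t 15.87
[(np.int32(149), [114.08, 87.11])]
Tz 0.011 F [  6.3  -3.6 -14.7] yaw -2.66 pos [ 0.5042 -0.0057  0.0992] j6 -1.479 w 0.0171 t 16.08
[(np.int32(145), [114.04, 87.33])]
```

```bash
q='grep zz'
{ python3 -m crank '[[[0,0,-0.3,0,0,-0.08,0.15],[0,0,-0.3,0,0,-0.16,0.15]]]' 24|$q; sh t.sh; } && 
{ python3 -m crank '[[[0,0,-0.1,0,0,-0.08,0.15],[0,0,-0.1,0,0,-0.16,0.15]]]'|$q; sh t.sh;  } && python3 r.py &&
{ python3 -m crank '[[[0,0,-0.1,0,0,-0.08,0.15],[0,0,-0.1,0,0,-0.16,0.15]]]'|$q; sh t.sh;  }; python3 r.py
```

```text
Tz 0.019 F [  6.3  -4.2 -13.7] yaw -2.82 pos [ 0.5042 -0.0058  0.0991] j6 -1.639 w 0.0169 t 16.3
Tz 0.071 F [  6.5  -4.  -13.5] yaw -2.981 pos [ 0.5043 -0.006   0.099 ] j6 -1.8 w 0.0167 t 16.47
[(np.int32(142), [114.06, 87.4])]
Tz 0.105 F [  7.2  -3.7 -13.7] yaw -3.141 pos [ 0.5043 -0.0061  0.099 ] j6 -1.959 w 0.0167 t 16.68
[(np.int32(142), [114.06, 87.4])]
```

```bash
q='grep zz'
{ python3 -m crank '[[[-0.5,0.3,-0.1,0,0,-0.08,0.15],[-0.5,0.3,-0.1,0,0,-0.16,0.15]]]' |$q; sh t.sh; } && 
{ python3 -m crank '[[[0,0,-0.1,0,0,-0.08,0.15],[0,0,-0.1,0,0,-0.16,0.15]]]'|$q; sh t.sh;  } && python3 r.py &&
{ python3 -m crank '[[[0,0,-0.1,0,0,-0.08,0.15],[0,0,-0.1,0,0,-0.16,0.15]]]'|$q; sh t.sh;  }; python3 r.py
```

```text
Tz 0.077 F [  9.4  -6.3 -15.2] yaw 2.982 pos [ 0.5042 -0.0062  0.0989] j6 -2.12 w 0.0166 t 16.9
Tz 0.052 F [  8.   -6.2 -14.7] yaw 2.822 pos [ 0.5042 -0.0063  0.0989] j6 -2.281 w 0.0169 t 17.07
[(np.int32(147), [114.05, 88.01])]
Tz 0.1 F [  8.9  -6.7 -13.7] yaw 2.662 pos [ 0.5041 -0.0065  0.0988] j6 -2.44 w 0.017 t 17.28
[(np.int32(142), [114.18, 88.13])]
```

```bash
q='grep zz'
{ python3 -m crank '[[[1,-1,-0.1,0,0,-0.08,0.15],[1,-1,-0.1,0,0,-0.16,0.15]]]' |$q; sh t.sh; } && 
{ python3 -m crank '[[[0,0,-0.1,0,0,-0.08,0.15],[0,0,-0.1,0,0,-0.16,0.15]]]'|$q; sh t.sh;  } && python3 r.py &&
{ python3 -m crank '[[[0,0,-0.1,0,0,-0.08,0.15],[0,0,-0.1,0,0,-0.16,0.15]]]'|$q; sh t.sh;  }; python3 r.py
```

```text
Tz 0.306 F [  2.6  -2.5 -10.5] yaw 2.503 pos [ 0.5043 -0.0068  0.0987] j6 -2.597 w 0.0165 t 17.5
[(np.int32(140), [112.63, 87.56])]
```

```bash
q='grep zz'
python3 -m crank '[[[0,0,0,0,0,0,0.15],[0,0,0,0,0,-0.05,0.15]]]' 30|$q; sh t.sh ;python3 r.py
```

```text
Tz 0.169 F [-4.1  0.1 -4.7] yaw 2.456 pos [ 0.5041 -0.0068  0.0987] j6 -2.644 w 0.0164 t 17.72
[(np.int32(142), [109.99, 88.11])]
```

B is firm. On to D.

```bash
python3 -m crank '[[[0,0,0,0,0,0,0.45],[0,0,0,0,0,0,0.45],[0,0,30,0,0,0,0.45],[0,0,54,0,0,0.12,0.45],[15,33,54,0,0,0.24,0.45],[30,66,54,0,0,0.36,0.45],[45,99,54,0,0,0.48,0.45],[60,132,54,0,0,0.6,0.45],[74.7,165.4,54,0,0,0.72,0.45],[74.7,165.4,54,0,0,0.84,0.45],[74.7,165.4,54,0,0,0.96,0.45],[74.7,165.4,54,0,0,1.08,0.45]]]' 20 |grep zz
python3 -m crank '[[[0,0,0,0,0,0.12,0.45],[0,0,0,0,0,0.24,0.45],[0,0,0,0,0,0.36,0.45],[0,0,0,0,0,0.48,0.45],[0,0,0,0,0,0.6,0.45],[0,0,0,0,0,0.72,0.45],[0,0,0,0,0,0.84,0.45],[0,0,0,0,0,0.96,0.45],[0,0,0,0,0,1.08,0.45],[0,0,0,0,0,1.2,0.45],[0,0,0,0,0,1.32,0.45],[0,0,0,0,0,1.44,0.45]]]'|grep zz
python3 -m crank '[[[0,0,0,0,0,0.12,0.45],[0,0,0,0,0,0.24,0.45],[0,0,0,0,0,0.36,0.45],[0,0,0,0,0,0.42,0.45],[0,0,0,0,0,0.42,0.45]]]'|grep zz; sh t.sh
python3 - <<'E'
from h import *
c=arm.calibration("wrist");im=arm.capture("wrist");print(red(im));cv2.imwrite("pics/w7.png",im[150:400,160:500])
E
```

```text
Tz 0.039 F [ 0.4 -0.   0.1] yaw -0.889 pos [0.5794 0.1594 0.1543] j6 0.08 w 0.0381 t 20.18
[(np.int32(60), [320.25, 307.17]), (np.int32(59), [475.25, 328.71])]
```

View pics/w7.png

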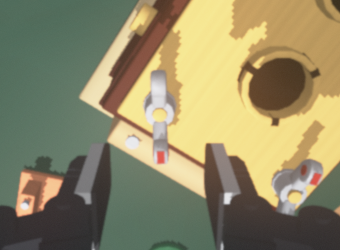

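D's stud is at (319,264), aligned and about 1.4 mm off. I'll correct that, descend and turn.

```bash
q='grep zz'; sed -i 's/200:400/200:480/' r.py
python3 -m crank '[[[0.3,-1.4,-30,0,0,0,0.45],[0.3,-1.4,-52.5,0,0,0,0.45],[0.3,-1.4,-52.5,0,0,0,0.15],[0.3,-1.4,-52.5,0,0,0,0.15],[0.3,-1.4,-52.5,0,0,0,0.15],[0.3,-1.4,-52.5,0,0,0,0.15]]]' 22|$q; sh t.sh
python3 r.py
python3 -m crank '[[[0,0,0,0,0,-0.12,0.15],[0,0,0,0,0,-0.24,0.15],[0,0,-0.2,0,0,-0.36,0.15],[0,0,-0.2,0,0,-0.48,0.15],[0,0,-0.2,0,0,-0.6,0.15],[0,0,-0.3,0,0,-0.72,0.15],[0,0,-0.3,0,0,-0.84,0.15],[0,0,-0.4,0,0,-0.96,0.15],[0,0,-0.4,0,0,-1.08,0.15],[0,0,-0.4,0,0,-1.08,0.15]]]'|$q; sh t.sh; python3 r.py
```

```text
Tz -0.017 F [  5.2   1.5 -13.6] yaw -0.894 pos [0.5789 0.1582 0.099 ] j6 0.077 w 0.0172 t 20.73
[(np.int32(120), [118.5, 181.0])]
Tz -0.055 F [  5.9   1.1 -14.1] yaw -1.981 pos [0.579  0.1583 0.0986] j6 -1.009 w 0.0175 t 21.62
[(np.int32(123), [118.61, 181.15])]
```

```bash
q='grep zz'
python3 -m crank '[[[0.5,0,-0.2,0,0,-0.12,0.15],[0.5,0,-0.2,0,0,-0.24,0.15],[0.5,0,-0.4,0,0,-0.36,0.15],[0.5,0,-0.4,0,0,-0.48,0.15],[0.5,0,-0.4,0,0,-0.6,0.15],[0.5,0,-0.5,0,0,-0.72,0.15],[0.5,0,-0.5,0,0,-0.84,0.15],[0.5,0,-0.5,0,0,-0.96,0.15],[0.5,0,-0.5,0,0,-1.08,0.15],[0.5,0,-0.5,0,0,-1.08,0.15]]]'|$q; sh t.sh &&python3 r.py &&
{ python3 -m crank '[[[0,0,-0.1,0,0,-0.08,0.15],[0,0,-0.1,0,0,-0.16,0.15]]]'|$q; sh t.sh; } &&
{ python3 -m crank '[[[0,0,-0.1,0,0,-0.08,0.15],[0,0,-0.1,0,0,-0.16,0.15]]]'|$q; sh t.sh;  } && python3 r.py &&
{ python3 -m crank '[[[0,0,-0.1,0,0,-0.08,0.15],[0,0,-0.1,0,0,-0.16,0.15]]]'|$q; sh t.sh;  }; python3 r.py
```

```text
Tz -0.066 F [  3.4   1.5 -12.9] yaw -3.058 pos [0.5792 0.1582 0.0981] j6 -2.087 w 0.0172 t 22.5
[(np.int32(122), [118.73, 181.06])]
Tz 0.083 F [  4.    1.9 -13.7] yaw 3.07 pos [0.5792 0.1582 0.0981] j6 -2.241 w 0.017 t 22.72
Tz 0.009 F [  3.5   1.7 -14.1] yaw 2.91 pos [0.5792 0.1581 0.098 ] j6 -2.402 w 0.0173 t 22.88
[(np.int32(114), [119.43, 180.75])]
Tz 0.073 F [  3.7   2.4 -14.1] yaw 2.751 pos [0.5792 0.1581 0.098 ] j6 -2.56 w 0.0173 t 23.1
[(np.int32(113), [119.49, 180.68])]
```

```bash
q='grep zz'
{ python3 -m crank '[[[0,0,-0.1,0,0,-0.08,0.15],[0,0,-0.1,0,0,-0.16,0.15]]]' 24|$q; sh t.sh; } && python3 r.py &&
{ python3 -m crank '[[[0,0,-0.1,0,0,-0.08,0.15],[0,0,-0.1,0,0,-0.16,0.15]]]'|$q; sh t.sh;  } ; python3 r.py
```

```text
Tz 0.055 F [  3.5   2.7 -14.2] yaw 2.592 pos [0.5792 0.1581 0.0979] j6 -2.719 w 0.0172 t 23.32
[(np.int32(111), [119.47, 180.56])]
Tz 0.07 F [  4.3   3.4 -14.8] yaw 2.433 pos [0.5792 0.1581 0.0978] j6 -2.879 w 0.0169 t 23.53
[(np.int32(111), [119.47, 180.56])]
```

```bash
python3 -m crank '[[[0,0,0,0,0,0,0.45],[0,0,0,0,0,0,0.45],[0,0,30,0,0,0,0.45],[0,0,35,0,0,0.12,0.45],[0,0,35,0,0,0.24,0.45],[0,0,35,0,0,0.36,0.45],[0,0,35,0,0,0.48,0.45],[0,0,35,0,0,0.6,0.45],[0,0,35,0,0,0.72,0.45],[0,0,35,0,0,0.84,0.45],[0,0,35,0,0,0.96,0.45],[0,0,35,0,0,1.08,0.45]]]' 22 |grep zz
python3 -m crank '[[[0,0,0,0,0,0.12,0.45],[0,0,0,0,0,0.24,0.45],[0,0,0,0,0,0.36,0.45],[0,0,0,0,0,0.48,0.45],[0,0,0,0,0,0.6,0.45],[0,0,0,0,0,0.72,0.45],[0,0,0,0,0,0.84,0.45],[0,0,0,0,0,0.96,0.45],[0,0,0,0,0,1.08,0.45],[0,0,0,0,0,1.2,0.45],[0,0,0,0,0,1.32,0.45],[0,0,0,0,0,1.44,0.45]]]'|grep zz
python3 -m crank '[[[0,0,0,0,0,0.12,0.45],[0,0,0,0,0,0.24,0.45],[0,0,0,0,0,0.36,0.45],[0,0,0,0,0,0.48,0.45],[0,0,0,0,0,0.6,0.45],[0,0,0,0,0,0.62,0.45],[0,0,0,0,0,0.62,0.45]]]'|grep zz; sh t.sh; python3 r.py
```

```text
Tz -0.049 F [ 0.1 -0.8  0.1] yaw -0.713 pos [0.58   0.1574 0.1356] j6 0.259 w 0.0382 t 26.17
[(np.int32(67), [115.4, 55.01])]
```

```bash
q='grep zz'
python3 -m crank '[[[-0.7,0.7,-30,0,0,0,0.45],[-0.7,0.7,-36,0,0,0,0.45],[-0.7,0.7,-36,0,0,0,0.15],[-0.7,0.7,-36,0,0,0,0.15],[-0.7,0.7,-36,0,0,0,0.15],[-0.7,0.7,-36,0,0,0,0.15]]]' 24|$q; sh t.sh; python3 r.py
{ python3 -m crank '[[[0,0,0,0,0,-0.08,0.15],[0,0,0,0,0,-0.16,0.15]]]'|$q; sh t.sh; } && python3 r.py &&
{ python3 -m crank '[[[0,0,-0.1,0,0,-0.08,0.15],[0,0,-0.1,0,0,-0.16,0.15]]]'|$q; sh t.sh;  }; python3 r.py
```

```text
Tz 0.004 F [ 1.4  0.4 -6.9] yaw -0.714 pos [0.5788 0.1585 0.0974] j6 0.256 w 0.0174 t 26.72
[(np.int32(134), [114.7, 90.68])]
Tz 0.035 F [ 2.8  1.6 -7.4] yaw -0.877 pos [0.5788 0.1585 0.0974] j6 0.093 w 0.0171 t 26.93
[(np.int32(134), [114.18, 90.37])]
Tz 0.094 F [ 3.3  1.8 -6.7] yaw -1.036 pos [0.5788 0.1586 0.0974] j6 -0.066 w 0.0168 t 27.15
[(np.int32(131), [113.97, 90.67])]
```

```bash
q='grep zz'
{ python3 -m crank '[[[0,0,0,0,0,-0.08,0.15],[0,0,0,0,0,-0.16,0.15]]]'|$q; sh t.sh; } && python3 r.py &&
{ python3 -m crank '[[[0,0,-0.1,0,0,-0.08,0.15],[0,0,-0.1,0,0,-0.16,0.15]]]'|$q; sh t.sh;  } && python3 r.py &&
{ python3 -m crank '[[[0,0,-0.1,0,0,-0.08,0.15],[0,0,-0.1,0,0,-0.16,0.15]]]'|$q; sh t.sh;  }; python3 r.py
```

```text
Tz 0.18 F [ 2.7  1.8 -6.7] yaw -1.194 pos [0.5789 0.1586 0.0974] j6 -0.224 w 0.0172 t 27.37
[(np.int32(147), [113.45, 90.09])]
```

```bash
q='grep zz'
python3 -m crank '[[[0,0,0,0,0,0,0.15],[0,0,0,0,0,-0.06,0.15]]]' 30|$q; sh t.sh; python3 r.py
python3 -m crank '[[[0,0,0,0,0,-0.06,0.15]]]'|$q; sh t.sh; python3 r.py
```

```text
Tz 0.431 F [ 2.8  1.7 -6.6] yaw -1.248 pos [0.5789 0.1586 0.0974] j6 -0.279 w 0.0168 t 27.58
[(np.int32(152), [110.95, 90.28])]
Tz 0.246 F [ 2.1  4.  -6.8] yaw -1.309 pos [0.5788 0.1593 0.0974] j6 -0.339 w 0.017 t 27.72
[(np.int32(154), [107.32, 89.08])]
```

All four nuts have come firm. I'll quickly recheck A, which was tightened before the plate was fully seated.

```bash
q='grep zz'
python3 -m crank '[[[0,0,0,0,0,0,0.45],[0,0,0,0,0,0,0.45],[0,0,30,0,0,0,0.45],[0,0,55,0,0,0,0.45],[-30,-3,55,0,0,0.12,0.45],[-60,-6,55,0,0,0.23,0.45],[-91.2,-9.8,55,0,0,0.23,0.45],[-91.2,-9.8,55,0,0,0.23,0.45],[-91.2,-9.8,30,0,0,0.23,0.45],[-91.2,-9.8,4,0,0,0.23,0.45],[-91.2,-9.8,4,0,0,0.23,0.45]]]' 24|$q; sh t.sh; python3 r.py
python3 -m crank '[[[0,0,0,0,0,0,0.15],[0,0,0,0,0,0,0.15],[0,0,0,0,0,0,0.15],[0,0,0,0,0,0,0.15]]]' 24|$q; sh t.sh; python3 r.py
python3 -m crank '[[[0,0,0,0,0,-0.06,0.15],[0,0,0,0,0,-0.06,0.15]]]'|$q; sh t.sh; python3 r.py
```

```text
Tz -0.012 F [-1.3 -0.1 -1.5] yaw -1.082 pos [0.4852 0.1474 0.0973] j6 -0.203 w 0.0384 t 28.68
[(np.int32(152), [114.94, 92.16])]
Tz -0.021 F [-4.5 -2.2  5.8] yaw -1.083 pos [0.4882 0.1484 0.1038] j6 -0.204 w 0.0131 t 29.07
[(np.int32(144), [123.12, 85.19])]
Tz 0.096 F [-3.4 -1.9  5.8] yaw -1.146 pos [0.4881 0.1483 0.1038] j6 -0.267 w 0.013 t 29.28
[(np.int32(143), [119.87, 85.04])]
```

```bash
q='grep zz'
python3 -m crank '[[[0,0,0,0,0,-0.06,0.15],[0,0,0,0,0,-0.06,0.15]]]'|$q; sh t.sh; python3 r.py
python3 -m crank '[[[0,0,0,0,0,-0.06,0.15],[0,0,0,0,0,-0.06,0.15]]]'|$q; sh t.sh; python3 r.py
python3 -c "
import cv2
cv2.imwrite('pics/w8.png',cv2.resize(cv2.imread('pics/last.png')[200:400,200:460],None,fx=2,fy=2))"
```

```text
Tz 0.093 F [-3.6 -2.6  5.9] yaw -1.206 pos [0.4882 0.1482 0.1038] j6 -0.327 w 0.0132 t 29.5
[(np.int32(143), [116.97, 85.45])]
Tz 0.168 F [-4.2 -3.6  6.3] yaw -1.266 pos [0.4882 0.1479 0.1038] j6 -0.387 w 0.0129 t 29.72
[(np.int32(141), [113.69, 86.04])]
```

View pics/w8.png

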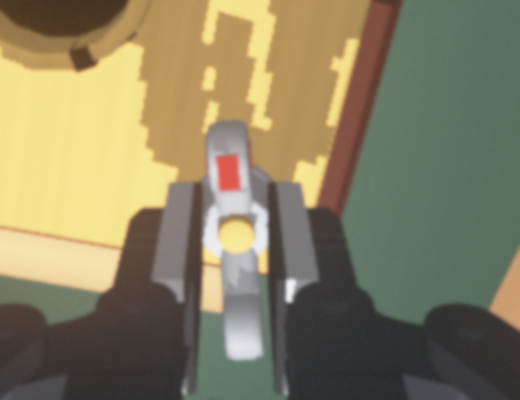

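```bash
q='grep zz'
python3 -m crank '[[[0,0,0,0,0,0,0.15],[0,0,0,0,0,-0.06,0.15]]]' 36|$q; sh t.sh; python3 r.py
python3 -m crank '[[[0,0,0,0,0,-0.06,0.15]]]'|$q; sh t.sh; python3 r.py
```

```text
Tz 0.184 F [-4.3 -4.2  7. ] yaw -1.323 pos [0.4881 0.148  0.1039] j6 -0.444 w 0.0132 t 29.93
[(np.int32(141), [110.84, 86.01])]
Tz 0.23 F [-4.6 -4.6  6.4] yaw -1.384 pos [0.4881 0.1478 0.1039] j6 -0.504 w 0.0132 t 30.07
[(np.int32(143), [107.66, 86.59])]
```

A resists 0.23 N m without turning, so it is still firm. Release, retreat and hand in.

```bash
python3 -m crank '[[[0,0,0,0,0,0,0.5],[0,0,0,0,0,0,0.5],[0,0,0,0,0,0,0.5],[0,0,40,0,0,0,0.5],[0,0,80,0,0,0,0.5],[0,0,120,0,0,0,0.5],[0,0,120,0,0,0,0.5],[0,0,120,0,0,0,0.5]]]'
python3 - <<'E'
from h import *
a=cv2.imread("pics/top0.png");b=arm.capture("top");cv2.imwrite("pics/top9.png",b)
print([int(np.percentile(cv2.absdiff(a,b)[s],99)) for s in (np.s_[215:320,150:205],np.s_[190:300,372:445])])
print(arm.close_job())
E
```

```text
clock: 30.78
tcp_pos: [0.4885, 0.1492, 0.2245]
tool_rot: [-3.136, 0.002, -1.383]
wrist_force: [-0.1, -0.6, -0.9]
width: 0.0427
grip_force: 0.0
[137, 46]
the job is handed in; nothing more can be done
None
```

I tightened all four nuts in cross order (A, C, B, D) until each stopped turning at about 0.3–0.5 N m, left them free, and handed the job in at about 31 s; it returned no verdict, and I didn't confirm from the final picture that the loose parts hadn't moved.

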